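# Set the display case door wider on its peg stay

### The arm

A 6-joint arm with a two-finger parallel gripper is mounted at the origin on the work surface. World frame = base frame: x ahead of the robot, y to its left, z up, the work surface at z = 0. Lengths are in m, angles in rad, forces in N, time in s.
With the tool pointing down it reaches from about 0.35 to 0.775 m from the base axis. Payload 5.5 kg.
Tool frame: the origin (TCP) lies at the very end of the fingers, on their centre line; the grasp point (between the pads) lies arm.grasp_offset behind it (arm.grasp_offset is the distance from the TCP to the grasp point, in m); x points along the fingers, y is the direction in which the jaws open and shut, and the axes are right-handed (so a half turn about x gives the same grasp; the last joint's range is limited). The gripper opens to 85 mm and grips with 20 to 120 N. Pads are 22 mm wide; open, the fingers measure 114 mm over their backs; the gripper's body (76 mm by 85 mm) begins 54 mm behind the grasp point. The pads swing forward as they close: fully open they stand 13 mm farther back than shut.
Start: joints at [-1.399, 0.313, 0.046, 1.304, 0, 1.431], TCP at [0.176, -0.547, 0.231] pointing down, gripper open.
Joint ranges: [-2.76, 2.76], [-0.86, 1.69], [-1.03, 1.26], [-2.2, 2.34], [-1.47, 1.5], [-3.14, 3.14]. Speed limits (rad/s): [2.57, 2.57, 3.14, 3.14, 3.14, 3.14].

### API

Orientations are given as a unit quaternion [x, y, z, w].
In Python, from plant import arm, sensors, imaging, order gives the robot as it stands. Calls block until the motion is done:
- arm.move_ptp(position, orientation): joint-space move of the TCP to a pose.
- arm.move_l(position, ori=None, feed=0.15, guard=None): straight line of the TCP; ori=None keeps the orientation; feed is the mean speed in m/s. With guard (N) it stops when the force on the tool has changed by that much, and returns True; else False.
- arm.move_j(angles): joint-space move.
- arm.grip(opening, strength=None): finger opening in m; strength is the grip in N (None keeps the last); returns when the fingers have stopped.
- arm.pause(seconds).
- arm.solve_ik(position, orientation): joint angles nearest the present ones, or None.
- sensors.get_obs(): the state.
- imaging.grab_frame(name): name is "scene" or "top" or "wrist"; returns the picture (400x640x3 uint8, red, green, blue); there is no depth.
- imaging.camera_model(name): a dict with "mtx" (3x3 intrinsics, pixels), "extrinsics" (4x4, takes a point from camera to world coordinates); the wrist camera has in their place "T_tool_cam" (4x4, takes a point from camera to tool coordinates, whose origin is the TCP and whose axes are the tool frame's). Camera axes: x right, y up, looking along -z (the intrinsics and any distortion apply to the point x, -y, -z); pixel columns grow to the right and rows downward; lengths in m; the calibration is good to about 2 mm. A picture is of the moment at which its call begins: read the wrist's pose just before it. camera_model takes no time and is no camera call.
A pose or a line that the arm cannot do raises arm.Unreachable and nothing moves.
- order.finish_job(): hands the job in, once; it reports no verdict.
Trained networks look in the newest picture that a camera, given by its name, has taken for a name from the list of things; names that differ only in an ending like _2 or _b are one class to them, and where a whole thing is asked for, a point or a joint stands for the part that bears it (a point fixed in the world has none). Each returns a list of dicts, best first, with "conf" (0 to 1); they miss things now and then, are a little off and sometimes report something else, mostly with a low value. They report only what shows in the picture. A call takes as long as a camera call.
- imaging.spot_in(thing, camera): "bbox" ([left, top, right, bottom] in pixels, round what is visible of it).
- imaging.outline_of(thing, camera): "mask" (400x640 bool, what is visible of it) and "bbox" ([left, top, right, bottom] in pixels, round what is visible of it).
The state is a dict: "time": time; "joint_positions": joint angles; "joint_velocities": joint speeds; "joint_efforts": joint torques, N m; "ee_pos": TCP position; "ee_rot": TCP orientation; "force": force on the tool from outside, world axes, zero at the start; "torque": the same for the moment, N m; "grip_width": finger opening in m.
Only numpy, scipy, OpenCV 4.12 (cv2) and the standard library are available. Lean on these libraries where they do the work, as an engineer would, in place of code of your own. Each camera call takes 0.05 s, during which the arm holds its last target.

### The job

Air the freshly varnished figure in the glazed display case by setting its door wider open: take the brass stay by its knob, lift its long slot off the pin, push the door further open with the stay, and drop the stay's second round hole (counting from the slot towards the knob) over the pin until the bar lies fully down on the pin's boss, then let go. Feel for the hole gently instead of forcing the bar down on the pin. Touch only the stay, not the case or its door, and leave everything else where it stands.

Things in the scene. Friction and masses are not known exactly. Their poses are not given: they have to be found in the camera images.
- case: Fixed oak display case with glass panes and a glass roof, 340 wide (y) x 220 deep (x) x 160 mm high; origin under its middle, z up, door side towards -x. The door is hung at the case's front; a steel pin for the stay stands on the top front rail.
- pin_middle (a point): Middle of the range where the pin may stand, at (-82, -15, 168) mm in the case's frame. Pin: 8 mm thick, bevelled nose with 5 mm flat top, 11 mm tall from a dark boss 24 mm wide whose top is at this height. Its plate is clamped in slots along the case's x: the pin stands up to 9 mm in front of or behind this point: unmeasured, differs each time. Pin and bar bend if pressed together with over 25 N.
- door_hinge (a point): Point on the door's vertical hinge axis, at (-116, 135, 168) mm in the case's frame.
- stay: Brass bar 248 x 24 x 5 mm, about 0.2 kg, its end on a loose swivel (turns and tips freely) on top of the door, 170 mm from the hinge axis. Origin on the swivel's axis at the bar's underside; x to the knob, z up. Along x: slot 29 x 10 mm centred at 114, holes 10 mm wide at 143, 168, 193, knob at 222. Starts level, slot over the pin, pointing along the case's +x, underside at z = 168 of the case.
- knob (a point): Point on the axis of the stay's dark upright knob, 22 mm above the bar's underside. The knob is 14 mm thick and rises from the bar's top (5 mm above its underside) to 37 mm above its underside.
- slot (a point): Middle of the stay's slot at the bar's underside; 114 mm from the swivel.
- second_hole (a point): Middle of the second round hole at the bar's underside; 168 mm from the swivel. With this hole over the pin the door stands open 0.80 to 0.93 rad, according to where the pin stands. The swivel keeps its height: raising the knob tips the bar about it, lowering it brings the bar down level on the boss.
- door (a joint): Opening angle of the case's door in rad: 0 shut, about 0.49 at the start, at most 1.3. Opens towards -x of the case; the free edge (270 mm from the hinge axis) ends towards -y when shut. Stiff hinge, stays where it is left: about 1 N at the stay's swivel moves it.
- figurine: Copper figure 78 mm high standing inside the case; origin under its middle. Leave alone.
- varnish_pot: Amber jar 42 mm wide, 48 high, on the case's glass roof near the hinge-side back corner. Leave alone.
- cloche: Glass dome on a dark wooden foot 124 mm wide, 165 high, on the desk. Leave alone.
- prop_book: Dark red book with brass corners, 105 x 140 x 34 mm, lying on the desk. Leave alone.
- potion: Small green bottle with a cork, 32 mm wide, 62 high. Leave alone.
- ornament: Turned brass ornament, 68 mm wide, 82 high. Leave alone.
- brush_cup: Blue cup, 68 mm wide, 85 high. Leave alone.
- paint_jar: White jar with red cap, 52 mm wide, 55 high. Leave alone.

How it is judged:
On the way:
1. the stay's slot is lifted clear of the pin (z of slot in the frame of case above 0.18 m), for 0.1 s.
At the end, for the whole second after the job is handed in: the stay's second round hole is over the pin (within 3 mm across; along, within 11.5 mm of the middle of the pin's range, which no other hole can be), the bar lies level (0.03 rad) and down on the boss (within 2.5 mm), at rest and released (z of second_hole in the frame of case between 0.165 and 0.1705 m and y of second_hole in the frame of case between -0.018 and -0.012 m and x of second_hole in the frame of case between -0.0935 and -0.0705 m and angle between stay's own z axis and vertical below 0.03 rad and linear speed of stay below 0.01 m/s); the robot touches nothing.
It fails at once if the stay is pressed on the pin or the case with over 25 N (contact force between stay and case above 25 N).
It fails at once if the gripper or the arm presses on the case or its door (over 3 N) (contact force between any of the fingers, the arm and case above 3 N).
It fails at once if another thing is moved by over 15 mm (distance of any of figurine, varnish_pot, cloche, prop_book, potion, ornament, brush_cup, paint_jar from where it was at the start of the episode above 0.015 m).
It also fails if it takes over 72 s, if anything falls off the work surface, if the arm or the gripper's body presses on something with over 40 N, if the wrist force passes 120 N, or if a joint passes its speed limit or range.

## Working session

There is one attempt and no reset: what is moved stays moved. The work goes in short steps, each a Python script; the robot and the scene stay as the last script left them, time stands still between calls to the robot, and variables do not carry over. Pictures are saved under pics/ and viewed, and the job is handed in when it is done.

```bash
mkdir -p pics; ls
python3 - <<'E'
from plant import arm, sensors, imaging
import cv2
for n in ["scene","top","wrist"]:
    o=sensors.get_obs()
    im=imaging.grab_frame(n); cv2.imwrite(f"pics/{n}0.png",im[:,:,::-1])
    m=imaging.camera_model(n); print(n,{k:(v.round(4).tolist() if hasattr(v,'round') else v) for k,v in m.items()})
    for t in ["case","stay","knob","varnish_pot","door"]:
        print(t,[(d['conf'],[round(float(x),1) for x in d['bbox']]) for d in imaging.spot_in(t,n)][:2])
print(o, arm.grasp_offset)
E
```

```text
pics
scene {'mtx': [[512.6666, 0.0, 315.6819], [0.0, 512.6666, 197.6414], [0.0, 0.0, 1.0]], 'extrinsics': [[0.8321, -0.4345, 0.3448, 0.9921], [0.5546, 0.6401, -0.5317, -0.7721], [0.0103, 0.6336, 0.7736, 1.2792], [0.0, 0.0, 0.0, 1.0]]}
case [(0.86, [281.6, 159.1, 435.7, 298.2]), (0.25, [258.7, 339.8, 306.3, 400.0])]
stay [(0.89, [310.8, 171.7, 378.7, 221.9])]
knob [(0.89, [308.5, 169.8, 383.7, 219.5])]
varnish_pot [(0.77, [392.0, 184.8, 408.5, 203.2])]
door [(0.61, [279.3, 164.7, 366.1, 215.0])]
top {'mtx': [[456.1597, 0.0, 320.1812], [0.0, 456.1597, 191.8568], [0.0, 0.0, 1.0]], 'extrinsics': [[0.0239, 0.9912, -0.13, 0.3011], [-0.9997, 0.0242, 0.0013, 0.006], [0.0044, 0.13, 0.9915, 1.6759], [0.0, 0.0, 0.0, 1.0]]}
case [(0.75, [254.5, 115.6, 366.5, 227.7]), (0.64, [417.1, 137.1, 454.9, 170.9])]
stay [(0.91, [300.4, 137.0, 319.5, 206.4])]
knob [(0.76, [300.4, 140.7, 316.6, 208.8]), (0.66, [276.6, 127.1, 292.8, 144.4])]
varnish_pot [(0.48, [279.1, 126.0, 291.7, 144.2]), (0.34, [262.0, 177.7, 327.1, 228.5])]
door [(0.75, [262.6, 177.6, 327.3, 229.7])]
wrist {'mtx': [[301.0669, 0.0, 322.39
[... 245 characters left out ...]
0.6, 'joint_positions': array([-1.39860769e+00,  3.13197565e-01,  4.60904533e-02,  1.30358469e+00,
       -2.13658161e-05,  1.43121523e+00]), 'joint_velocities': array([-8.62408330e-05, -1.94197089e-03, -1.20763813e-03, -5.24680723e-04,
        7.54626538e-04,  3.14967350e-04]), 'joint_efforts': array([-1.68565628e-03, -4.80151391e+01,  2.98662937e+01,  3.19198944e-04,
       -1.92509997e-04,  3.38771827e-06]), 'ee_pos': array([ 0.17637979, -0.54732376,  0.23132066]), 'ee_rot': array([-0.69852583, -0.10974429,  0.69853973, -0.10981844]), 'force': array([-0.19637496,  0.00200436, -0.82973354]), 'torque': array([ 0.02944109, -0.03575998, -0.04525496]), 'grip_width': 0.08532586085429737} 0.0187
```

Run:
```python
import cv2
a=cv2.imread("pics/scene0.png"); b=cv2.imread("pics/top0.png")
cv2.imwrite("pics/s0c.png",cv2.resize(a[130:330,240:480],None,fx=3.3,fy=3,interpolation=cv2.INTER_CUBIC)[:600,:800])
cv2.imwrite("pics/t0c.png",cv2.resize(b[100:240,240:400],None,fx=4,fy=4,interpolation=cv2.INTER_CUBIC))
```

```text
(no output)
```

View pics/scene0.png

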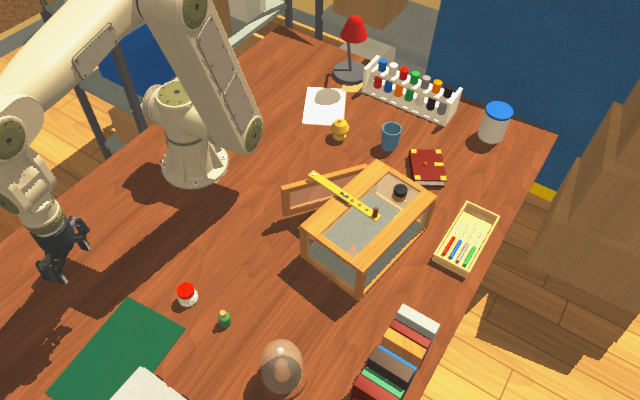

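View pics/t0c.png

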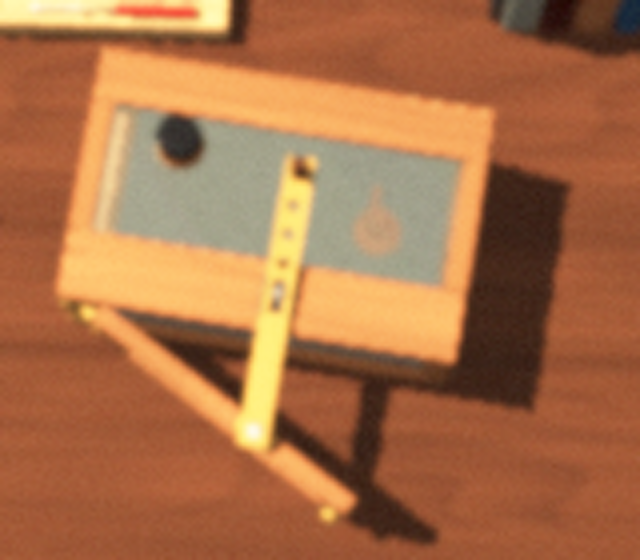

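View pics/s0c.png

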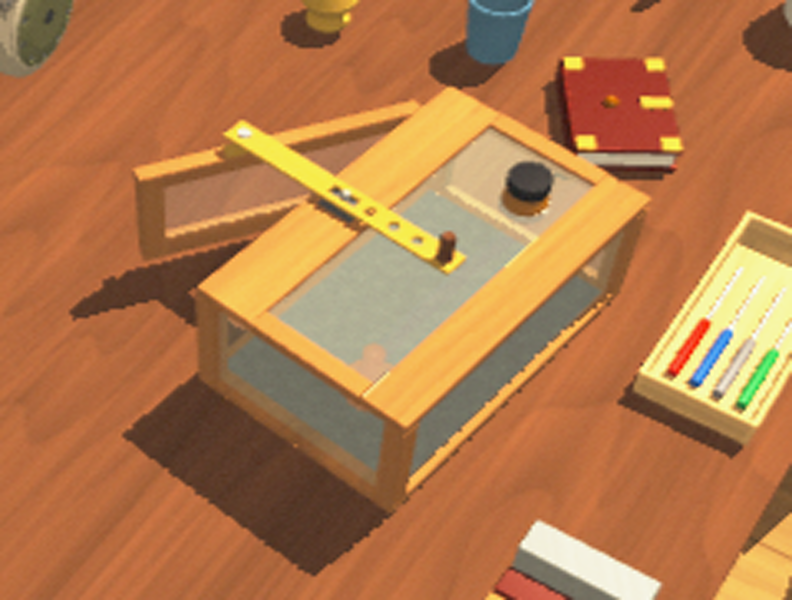

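```bash
cat > h.py <<'E'
import numpy as np, cv2
from scipy.optimize import least_squares
from scipy.spatial.transform import Rotation as R
from plant import arm, sensors, imaging
def ext(n,obs=None):
    m=imaging.camera_model(n)
    if n=="wrist":
        T=np.eye(4);T[:3,:3]=R.from_quat(obs['ee_rot']).as_matrix();T[:3,3]=obs['ee_pos']
        return m['mtx'],T@m['T_tool_cam'],m
    return m['mtx'],m['extrinsics'],m
def proj(K,E,P):
    P=np.atleast_2d(P);q=(P-E[:3,3])@E[:3,:3]
    q=q*[1,-1,-1]; u=q@K.T; return u[:,:2]/u[:,2:]
def onplane(K,E,px,z):
    px=np.atleast_2d(px);d=np.c_[px,np.ones(len(px))]@np.linalg.inv(K).T*[1,-1,-1]@E[:3,:3].T
    t=(z-E[2,3])/d[:,2]; return E[:3,3]+t[:,None]*d
def c2w(c,P):
    P=np.atleast_2d(P);a=c[2];M=np.array([[np.cos(a),-np.sin(a)],[np.sin(a),np.cos(a)]])
    return np.c_[P[:,:2]@M.T+c[:2],P[:,2]]
E
python3 - <<'E'
from h import *
K,E,m=ext("top");print(m.keys())
C=np.array([[.11,.17,.16],[.11,-.17,.16],[-.11,-.17,.16],[-.11,.17,.16]])
px=np.array([[105,47],[493,110],[458,365],[60,295]])/4+[240,100]
X=C; pts=np.r_[C,[[.026,-.015,.205]],[[-.196,-.015,.173]]]
pp=np.r_[px,np.array([[302,172],[254,430]])/4+[240,100]]
f=lambda c:(proj(K,E,c2w(c,pts))-pp).ravel()
r=least_squares(f,[.5,0,0]);print(r.x,r.fun.reshape(-1,2).round(1))
K2,E2,_=ext("scene");
ps=np.array([[650,200],[400,415],[200,292],[450,90]])/[3.3,3]+[240,130]
pts2=C; f2=lambda c:np.r_[f(c),(proj(K2,E2,c2w(c,pts2))-ps).ravel()]
r=least_squares(f2,r.x,loss='soft_l1');print(r.x,r.fun.reshape(-1,2).round(1))
c=r.x
print(c2w(c,[[.026,-.015,.19],[-.03,-.028,.19],[-.082,-.015,.168]]))
np.save('case.npy',c)
E
```

```text
dict_keys(['mtx', 'extrinsics'])
[ 0.63864655  0.04304921 -0.14384701] [[-0.   0.1]
 [ 0.9  0.6]
 [-0.5 -0.2]
 [-0.7  0.5]
 [-0.3 -1.8]
 [ 0.5  0.7]]
[ 0.64071553  0.04292076 -0.14711516] [[ 0.2 -0.6]
 [ 1.1  0.2]
 [-0.5 -0.6]
 [-0.7 -0.2]
 [-0.2 -2.4]
 [ 0.3  0. ]
 [-0.2 -0.6]
 [ 0.4  4.3]
 [-2.5 -2.3]
 [-0.8 -2. ]]
[[0.66423591 0.02427157 0.19      ]
 [0.60693521 0.01962076 0.19      ]
 [0.55740252 0.04010276 0.168     ]]
```

```bash
cat >> h.py <<'E'
def toolori(yaw,pitch=0,flip=False):
    # tool x down, y across bar, z along bar; yaw world of bar; pitch>0 raises knob end
    B=(R.from_euler('z',yaw)*R.from_euler('y',-pitch)).as_matrix()
    s=-1 if flip else 1
    return R.from_matrix(np.c_[-B[:,2],s*B[:,1],s*B[:,0]]).as_quat()
E
python3 - <<'E'
from h import *
c=np.load('case.npy')
for fl in (False,True):
  for X in ([-.03,-.015,.26],[.026,-.015,.19],[-.03,-.028,.19]):
    p=c2w(c,X)[0]; print(fl,X,arm.solve_ik(p,toolori(c[2],0,fl)))
arm.move_l([.176,-.547,.30])
q=toolori(c[2])
arm.move_ptp(c2w(c,[-.03,-.015,.33])[0],q)
arm.move_l(c2w(c,[-.03,-.015,.26])[0],feed=.15)
arm.pause(.2)
o=sensors.get_obs(); im=imaging.grab_frame("wrist"); cv2.imwrite("pics/w1.png",im[:,:,::-1])
np.save('w1.npy',np.r_[o['ee_pos'],o['ee_rot']]);print(o['time'],o['ee_pos'],c2w(c,[-.03,-.015,.26]),o['force'])
for t in ["stay","knob"]:
    print(t,[(d['conf'],d['bbox']) for d in imaging.spot_in(t,"wrist")][:2])
E
```

```text
False [-0.03, -0.015, 0.26] [-0.07829279  0.37814334  0.20841645  1.40106944  0.          0.06882238]
False [0.026, -0.015, 0.19] [-0.08412697  0.50415185  0.23207656  1.29872103  0.          0.06298819]
False [-0.03, -0.028, 0.19] [-0.09980869  0.38962439  0.05458095  1.23575288  0.          0.04730647]
True [-0.03, -0.015, 0.26] [-0.07829279  0.37814334  0.20841645  1.40106944  0.         -3.07277027]
True [0.026, -0.015, 0.19] [-0.08412697  0.50415185  0.23207656  1.29872103  0.         -3.07860446]
True [-0.03, -0.028, 0.19] [-0.09980869  0.38962439  0.05458095  1.23575288  0.         -3.09428618]
4.8917 [0.60958223 0.03233431 0.26140993] [[0.60884082 0.03248034 0.26      ]] [-0.15414598  1.06381781  0.31011648]
stay [(0.75, [306.2, 0.0, 342.4, 285.7])]
knob [(0.73, [306.4, 0.0, 345.7, 288.2]), (0.17, [122.7, 0.0, 563.8, 332.9])]
```

View pics/w1.png

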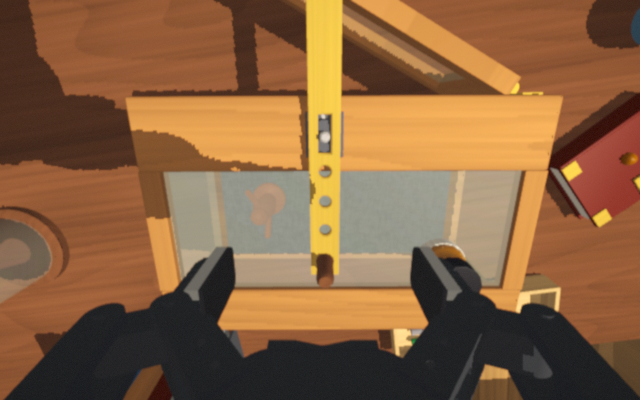

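Run:
```python
import cv2
b=cv2.imread("pics/w1.png")
cv2.imwrite("pics/w1c.png",cv2.resize(b[100:190,290:360],None,fx=6.6,fy=6.6,interpolation=cv2.INTER_CUBIC))
cv2.imwrite("pics/w1d.png",cv2.resize(b[185:290,280:370],None,fx=5.6,fy=5.6,interpolation=cv2.INTER_CUBIC))
```

```text
(no output)
```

View pics/w1c.png

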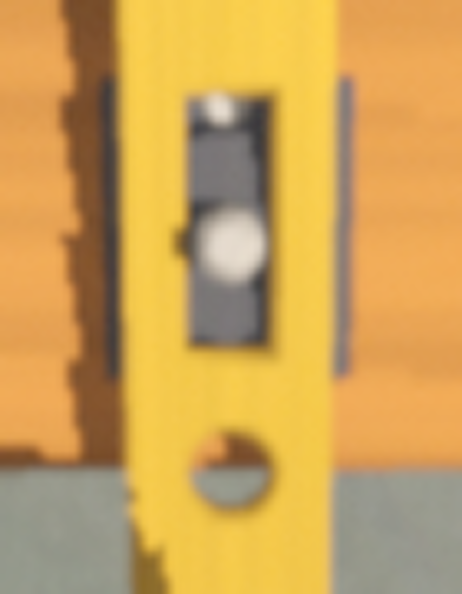

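View pics/w1d.png

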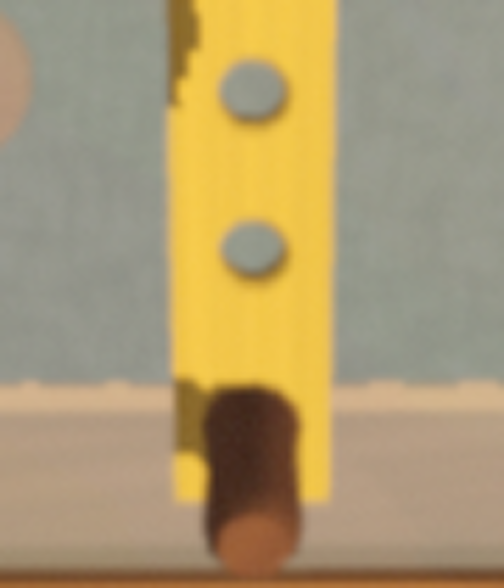

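Run:
```python
from h import *
w=np.load('w1.npy');o=dict(ee_pos=w[:3],ee_rot=w[3:])
K,E,_=ext("wrist",o)
P=np.array([[.114-.0145,0,.173],[.114+.0145,0,.173],[.143,0,.173],[.168,0,.173],[.193,0,.173],[.222,0,.205]])
px=np.array([[324.9,114.5],[324.9,152.4],[325,171.4],[325.36,201.2],[325.36,229.6],[325.2,282.3]])
for n in (3,4):
  f=lambda v:(proj(K,E,c2w(v[:3],P+[0,0,v[3] if n==4 else 0]))-px).ravel()
  r=least_squares(f,np.r_[[.45,.05,-.147],[0]][:n]);print(r.x,r.fun.reshape(-1,2).round(2).tolist())
  b=r.x
  if n==3: np.save('bar.npy',b)
  print('knob',c2w(b[:3],[[.222,0,.19]]))
  for s in (.1035,.114): pass
  pin=onplane(K,E,[325,100+244/6.6],.179)[0]; d=pin[:2]-b[:2]
  print('pin',pin,'s',d@[np.cos(b[2]),np.sin(b[2])],'lat',d@[-np.sin(b[2]),np.cos(b[2])])
c=np.load('case.npy');print(c)
# case corners in wrist picture at z=.16: front corners (128,97),(562,97)
print(onplane(K,E,[[128,97],[562,97]],.16), c2w(c,[[-.11,-.17,.16],[-.11,.17,.16]]))
```

```text
[ 0.44732571  0.05855962 -0.14393525] [[0.07, -0.45], [0.11, 0.49], [0.03, -0.14], [-0.29, 0.22], [-0.26, 0.2], [0.3, -0.27]]
knob [[0.66703005 0.02671621 0.19      ]]
pin [0.56178828 0.04192329 0.179     ] s 0.11566522109505636 lat -4.5920876197910465e-05
[ 4.47342568e-01  5.85577069e-02 -1.43935424e-01 -5.94689345e-05] [[0.07, -0.43], [0.11, 0.5], [0.03, -0.13], [-0.29, 0.21], [-0.26, 0.19], [0.3, -0.29]]
knob [[0.6670469  0.02671426 0.19      ]]
pin [0.56178828 0.04192329 0.179     ] s 0.11564826667820645 lat -4.6430160411093555e-05
[ 0.64071553  0.04292076 -0.14711516]
[[ 0.51136243 -0.10432373  0.16      ]
 [ 0.56066216  0.22726404  0.16      ]] [[ 0.50698429 -0.10911856  0.16      ]
 [ 0.55682321  0.22720879  0.16      ]]
```

Run:
```python
from h import *
b=np.load('bar.npy')
R2=np.array([[np.cos(b[2]),-np.sin(b[2])],[np.sin(b[2]),np.cos(b[2])]])
c=np.r_[b[:2]-R2@[-.196,-.015],b[2]];np.save('case.npy',c);print(c)
q=toolori(b[2]); k=c2w(b,[[.222,0,0]])[0]
arm.grip(.045,40)
arm.move_l(k+[0,0,.24],q,feed=.15); arm.pause(.3)
o=sensors.get_obs(); e=o['ee_pos']-(k+[0,0,.24]);print('err',e,'f',o['force'],o['time'])
print((R.from_quat(o['ee_rot'])*R.from_quat(q).inv()).as_rotvec())
g=arm.move_l(k+[0,0,.1765]-e,q,feed=.06,guard=6); arm.pause(.3)
o=sensors.get_obs(); print(g,o['ee_pos']-k,o['force'],o['time'])
im=imaging.grab_frame("wrist"); cv2.imwrite("pics/w2.png",im[:,:,::-1])
```

```text
[ 0.6434505   0.0452905  -0.14393525]
err [-0.00035459  0.00011101  0.00085661] f [-0.83256555  0.18710447 -0.20127632] 6.375
[-0.00010545 -0.00091573  0.00016181]
False [ 4.90178220e-04 -1.24282401e-04  1.75925093e-01] [ 0.07700209 -0.67413017  0.72667967] 7.9
```

View pics/w2.png

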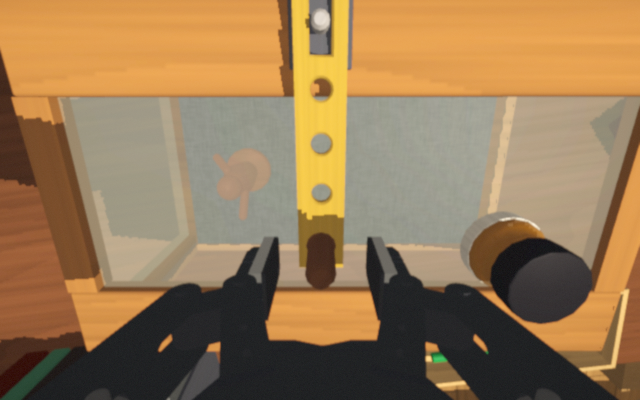

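Run:
```python
from h import *
b=np.load('bar.npy');k=c2w(b,[[.222,0,0]])[0]
arm.grip(.0,40); arm.pause(.2)
o=sensors.get_obs(); print(o['grip_width'],o['ee_pos']-k,o['force'],o['torque'],o['time'])
im=imaging.grab_frame("wrist"); cv2.imwrite("pics/w3.png",im[:,:,::-1])
np.save('w3.npy',np.r_[o['ee_pos'],o['ee_rot']])
b3=im[0:300,250:390,::-1]
cv2.imwrite("pics/w3c.png",cv2.resize(b3,None,fx=2,fy=2,interpolation=cv2.INTER_CUBIC))
```

```text
0.01268768950079494 [ 3.50844390e-04 -1.39224267e-04  1.75718691e-01] [-1.05485134  0.30656015  1.32612761] [-0.0637658   0.09615506 -0.00776822] 8.5333
```

View pics/w3c.png

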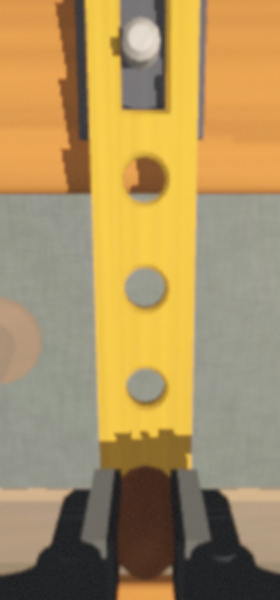

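```bash
cat >> h.py <<'E'
H=np.array([-.116,.135])
def S_of(th): return H+.170*np.array([-np.sin(th),-np.cos(th)])
def solve_for_pin(P,s=.168):
    th=least_squares(lambda t:np.linalg.norm(np.array(P)-S_of(t[0]))-s,[.85]).x[0]
    d=np.array(P)-S_of(th); return th,np.arctan2(d[1],d[0])
def barT(c,th,psi,phi):
    T=np.eye(4);T[:3,:3]=(R.from_euler('z',c[2]+psi)*R.from_euler('y',-phi)).as_matrix()
    T[:3,3]=c2w(c,[np.r_[S_of(th),.168]])[0]; return T
def poseT(p,q):
    T=np.eye(4);T[:3,:3]=R.from_quat(q).as_matrix();T[:3,3]=p;return T
def go(c,G,th,psi,phi,feed=.05,guard=None,dz=0):
    T=barT(c,th,psi,phi)@G
    return arm.move_l(T[:3,3]+[0,0,dz],R.from_matrix(T[:3,:3]).as_quat(),feed=feed,guard=guard)
E
python3 - <<'E'
from h import *
w=np.load('w3.npy');o=dict(ee_pos=w[:3],ee_rot=w[3:]);K,E,_=ext("wrist",o)
P=np.array([[.114+.0145,0,.173],[.143,0,.173],[.168,0,.173],[.193,0,.173]])
px=np.array([[322.5,54],[322.5,89],[323,143.5],[323,193]])
r=least_squares(lambda v:(proj(K,E,c2w(v,P))-px).ravel(),np.load('bar.npy'))
b=r.x;print(b,np.load('bar.npy'),r.fun.reshape(-1,2).round(2).tolist())
pin=onplane(K,E,[320.5,19.5],.179)[0];d=pin[:2]-b[:2];print('s',d@[np.cos(b[2]),np.sin(b[2])],'lat',d@[-np.sin(b[2]),np.cos(b[2])])
k=c2w(b,[[.222,0,0]])[0];print(w[:3]-k)
# planned
for px in(-.0803,):
  th,psi=solve_for_pin([px,-.015]);print(th,psi)
E
```

```text
[ 0.44709616  0.05851651 -0.13949182] [ 0.44732571  0.05855962 -0.14393525] [[-0.03, 0.04], [0.12, -0.33], [-0.15, 0.1], [0.07, 0.24]]
s 0.11628244730299468 lat -0.0007533819859976006
[ 0.00044107 -0.00107267  0.17571869]
0.8519333146846707 -0.22847052041294905
```

Run:
```python
from h import *
b=np.load('bar.npy');c=np.load('case.npy');k=c2w(b,[[.222,0,0]])[0]
e=np.array([-0.00035459,0.00011101,0.00085661])
G=np.linalg.inv(barT(c,.49,0,0))@poseT(k+[0,0,.1765]-e,toolori(b[2]))
np.save('G.npy',G)
for phi in (.03,.06,.1,.14):
    print(go(c,G,.49,0,phi,feed=.03,guard=15),end=' ')
    o=sensors.get_obs();print(phi,o['force'].round(2),o['grip_width'].round(4),o['time'])
arm.pause(.2)
o=sensors.get_obs();T=barT(c,.49,0,.14)@G
print(o['ee_pos']-T[:3,3]);
im=imaging.grab_frame("wrist"); cv2.imwrite("pics/w4.png",im[:,:,::-1])
im=imaging.grab_frame("scene"); cv2.imwrite("pics/s4.png",cv2.resize(im[130:330,240:480,::-1],None,fx=3,fy=3))
```

```text
False Traceback (most recent call last):
  File "<stdin>", line 8, in <module>
AttributeError: 'float' object has no attribute 'round'
```

Run:
```python
from h import *
c=np.load('case.npy');G=np.load('G.npy')
for phi in (.06,.1,.14):
    print(go(c,G,.49,0,phi,feed=.03,guard=15),end=' ')
    o=sensors.get_obs();print(phi,o['force'].round(2),o['torque'].round(2),o['grip_width'],o['time'])
arm.pause(.2)
o=sensors.get_obs();T=barT(c,.49,0,.14)@G
print(o['ee_pos']-T[:3,3]);
im=imaging.grab_frame("wrist"); cv2.imwrite("pics/w4.png",im[:,:,::-1])
im=imaging.grab_frame("scene"); cv2.imwrite("pics/s4.png",cv2.resize(im[130:330,240:480,::-1],None,fx=3,fy=3))
```

```text
False 0.06 [ 0.3   0.77 -1.69] [ 0.02 -0.    0.02] 0.012503192224733369 9.3333
False 0.1 [ 0.36  0.46 -0.65] [ 0.06  0.04 -0.04] 0.012835708514286111 9.7833
False 0.14 [ 0.49 -0.47 -0.45] [ 0.07  0.11 -0.05] 0.012501323511595788 10.2333
[-3.26622968e-05  1.21249514e-05 -1.89386071e-04]
```

View pics/w4.png

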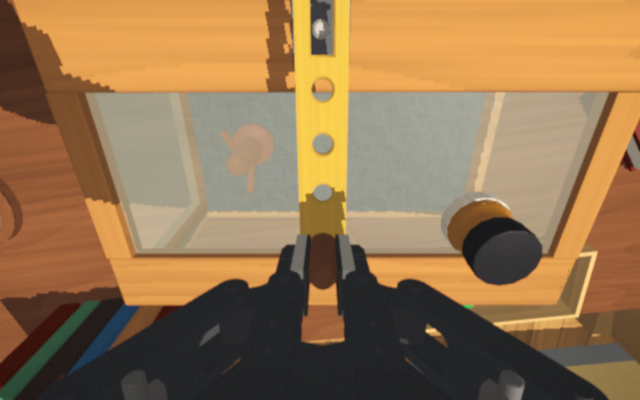

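View pics/s4.png

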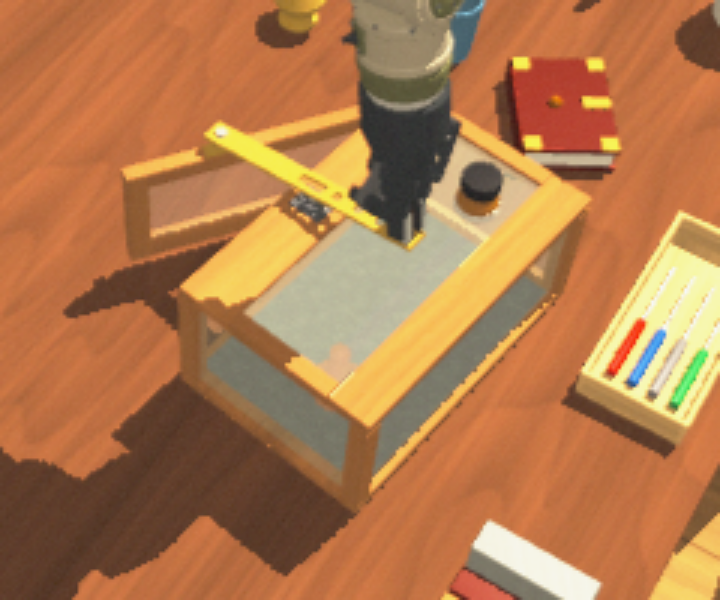

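Run:
```python
from h import *
c=np.load('case.npy');G=np.load('G.npy')
th2,ps2=solve_for_pin([-.0800,-.015])
N=8
for i in range(1,N+1):
    t=i/N
    g=go(c,G,.49+t*(th2-.49),t*ps2,.14,feed=.05,guard=12)
    o=sensors.get_obs();print(g,o['force'].round(1),o['torque'].round(2))
    if g: break
g=go(c,G,th2,ps2,.085,feed=.03,guard=6);arm.pause(.3)
o=sensors.get_obs();T=barT(c,th2,ps2,.085)@G;print(g,o['ee_pos']-T[:3,3],o['force'],o['time'])
np.save('w5.npy',np.r_[o['ee_pos'],o['ee_rot']])
im=imaging.grab_frame("wrist"); cv2.imwrite("pics/w5.png",im[:,:,::-1])
cv2.imwrite("pics/w5c.png",cv2.resize(im[0:240,260:380,::-1],None,fx=2.5,fy=2.5,interpolation=cv2.INTER_CUBIC))
im=imaging.grab_frame("scene"); cv2.imwrite("pics/s5.png",cv2.resize(im[130:330,240:480,::-1],None,fx=3,fy=3))
```

```text
False [-0.1  1.5 -1.7] [0.04 0.42 0.01]
False [-1.4  0.9 -2.1] [0.08 0.37 0.04]
False [-1.   0.  -1.5] [ 0.12  0.35 -0.02]
False [-0.2 -0.1 -1.6] [0.07 0.37 0.01]
False [-1.   0.3 -1.5] [0.23 0.41 0.01]
False [-1.3  0.7 -1.9] [ 0.14  0.36 -0.01]
False [-0.7  0.8 -2.1] [0.13 0.42 0.02]
False [-0.2  0.2 -1.6] [ 0.15  0.35 -0.01]
False [1.11469819e-05 4.60034122e-05 2.91790819e-04] [-0.4061898   0.06040998 -1.16383223] 13.6917
```

View pics/w5c.png

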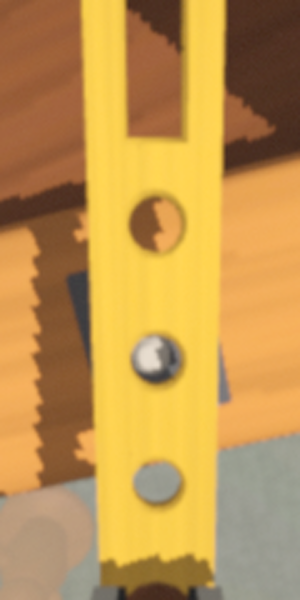

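View pics/s5.png

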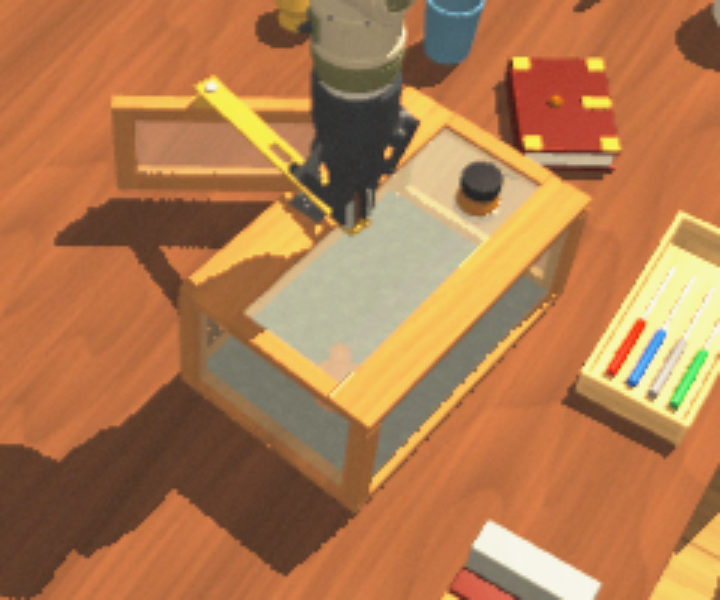

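Run:
```python
from h import *
c=np.load('case.npy');G=np.load('G.npy')
w=np.load('w5.npy');o=dict(ee_pos=w[:3],ee_rot=w[3:]);K,E,_=ext("wrist",o)
b=cv2.imread('pics/w5.png')
cv2.imwrite('pics/w5d.png',cv2.resize(b[125:160,305:340],None,fx=16,fy=16,interpolation=cv2.INTER_CUBIC))
th2,ps2=solve_for_pin([-.0800,-.015]);T=barT(c,th2,ps2,.085)
Tact=poseT(w[:3],w[3:])@np.linalg.inv(G)
for s in(.143,.168,.193): 
  for TT in (T,Tact): print(s,proj(K,E,(TT@[s,0,.005,1])[:3]),proj(K,E,(TT@[s,0,0,1])[:3]))
print('pin pred',proj(K,E,c2w(c,[[-.08,-.015,.179]])))
```

```text
0.143 [[320.85388562  89.38898928]] [[320.90768801  89.78850707]]
0.143 [[320.93239444  89.41461348]] [[320.98477791  89.82000842]]
0.168 [[320.94095765 144.20869888]] [[320.9893526  142.84200433]]
0.168 [[321.02208597 144.32430456]] [[321.06904325 142.95719842]]
0.193 [[321.01964996 193.75261923]] [[321.06339661 190.94478113]]
0.193 [[321.10314645 193.95001023]] [[321.14544645 191.13657273]]
pin pred [[321.02063774 142.63324691]]
```

View pics/w5d.png

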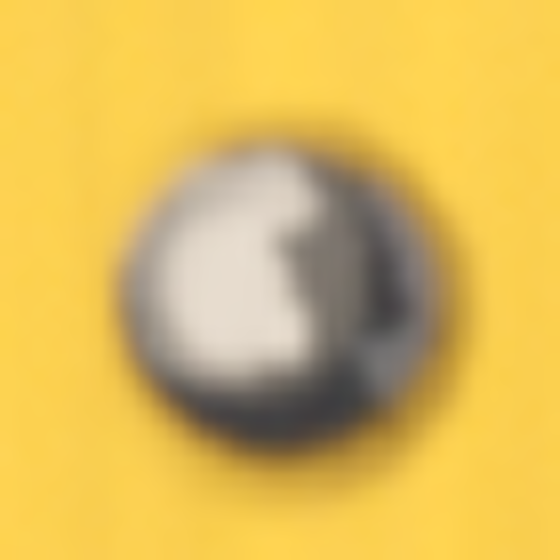

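Run:
```python
from h import *
c=np.load('case.npy');G=np.load('G.npy')
th2,ps2=solve_for_pin([-.0800,-.015]);ps2-=.003
go(c,G,th2,ps2,.085,feed=.02);arm.pause(.2)
print(sensors.get_obs()['force'].round(2))
for phi in np.arange(.075,-.001,-.01):
    g=go(c,G,th2,ps2,max(phi,0),feed=.02,guard=4)
    o=sensors.get_obs();T=barT(c,th2,ps2,max(phi,0))@G
    print(round(phi,3),g,o['force'].round(2),o['torque'].round(2),(o['ee_pos']-T[:3,3]).round(4),o['time'])
    if g: break
im=imaging.grab_frame("wrist"); cv2.imwrite("pics/w6.png",im[:,:,::-1])
cv2.imwrite("pics/w6c.png",cv2.resize(im[0:240,260:380,::-1],None,fx=2.5,fy=2.5,interpolation=cv2.INTER_CUBIC))
```

```text
[-1.02  0.23 -1.81]
0.075 False [-0.39 -0.12 -1.22] [ 0.12  0.22 -0.05] [ 0.0001 -0.0001 -0.0003] 14.5
0.065 False [-0.87 -0.46 -1.3 ] [0.04 0.18 0.02] [ 0.0001 -0.0001 -0.0003] 14.7583
0.055 False [ 0.53  0.61 -1.04] [ 0.08  0.16 -0.04] [ 0.0001 -0.0001 -0.0002] 15.0167
0.045 False [-0.68  0.29 -1.72] [0.09 0.14 0.04] [ 0.0001 -0.0001 -0.0002] 15.275
0.035 False [ 0.02  0.77 -1.3 ] [0.1  0.16 0.  ] [ 0.     -0.0001 -0.0002] 15.5333
0.025 False [-0.2   0.21 -1.65] [0.   0.04 0.01] [ 0.0001 -0.0001 -0.0002] 15.7917
0.015 False [ 0.06 -0.84 -1.62] [-0.03  0.07  0.02] [ 0.0001 -0.0001 -0.0002] 16.05
0.005 False [ 0.04  0.3  -0.42] [-0.04  0.05  0.02] [ 0.     -0.     -0.0002] 16.3083
```

View pics/w6c.png

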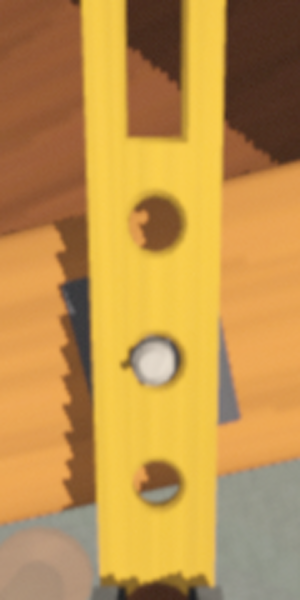

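Run:
```python
from h import *
c=np.load('case.npy');G=np.load('G.npy')
th2,ps2=solve_for_pin([-.0800,-.015]);ps2-=.003
g=go(c,G,th2,ps2,-.004,feed=.01,guard=3);o=sensors.get_obs();print(g,o['force'].round(2),o['ee_pos'],(barT(c,th2,ps2,0)@G)[:3,3])
arm.grip(.04); arm.pause(.2); o=sensors.get_obs();print(o['grip_width'],o['force'].round(2))
p=o['ee_pos']; arm.move_l(p+[0,0,.05],feed=.06,guard=8)
# straight up, then a view over the pin
arm.move_l(c2w(c,[-.05,-.02,.26])[0],toolori(c[2]),feed=.12);arm.pause(.3)
o=sensors.get_obs();np.save('w7.npy',np.r_[o['ee_pos'],o['ee_rot']]);print(o['time'])
im=imaging.grab_frame("wrist"); cv2.imwrite("pics/w7.png",im[:,:,::-1])
im=imaging.grab_frame("scene"); cv2.imwrite("pics/s7.png",cv2.resize(im[130:330,240:480,::-1],None,fx=3,fy=3))
```

```text
True [-0.94 -0.42  4.12] [0.61258891 0.02164197 0.17570966] [0.61253961 0.02154085 0.17564339]
0.039928086915949935 [-0.16 -0.19  0.9 ]
18.9583
```

View pics/w7.png

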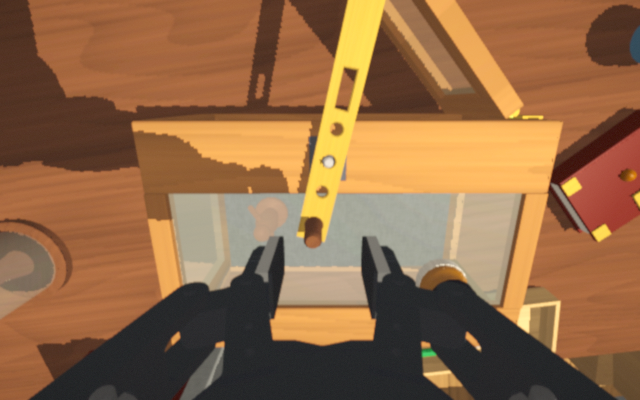

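View pics/s7.png

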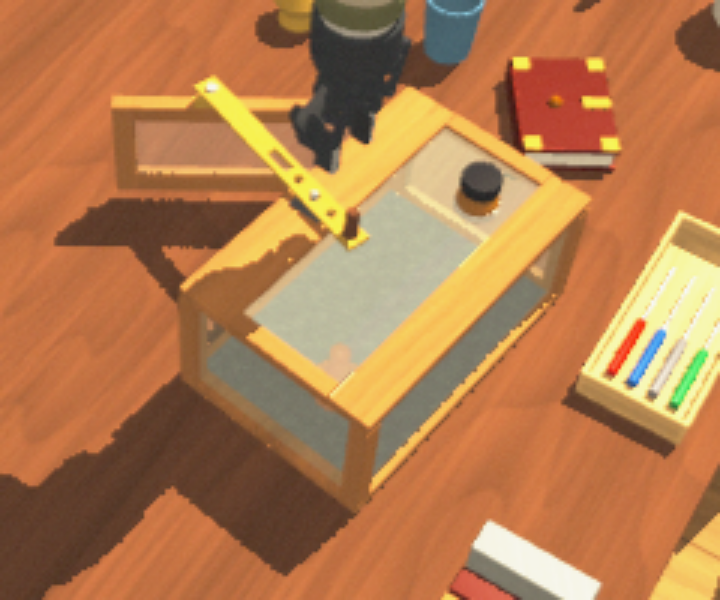

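Run:
```python
from plant import order,sensors
print(sensors.get_obs()['force']); order.finish_job()
```

```text
[-0.52323721 -1.24102501 -0.06741672]
the job is handed in; nothing more can be done
```

The stay's second round hole is now over the pin, with the bar down on the boss and the knob released. I handed the job in at about 19 s of the 72 s allowed.

- **Lift and push:** I gripped the knob across the bar and tipped the slot up about 16 mm at its middle, about 5 mm above the pin's top. I then pushed the door from about 0.49 to 0.85 rad with the stay. The pushing force on the tool stayed under about 2.5 N.
- **Finding the hole:** A wrist picture showed the pin about 0.6 mm off to one side in the second hole, so I turned the bar slightly to correct it. I lowered it in small guarded steps and felt nothing until the boss stopped it. The guard tripped there with about 4 N on the tool, at the height expected for a level bar.
- **Last checks:** The final wrist picture shows the pin in the middle one of the three round holes. In the final scene picture the bar looks flat, the gripper is clear above it, and the pot, book and tools in view look unmoved.
- **Not measured:** I did not fit the bar's tilt again after letting go. "Level" rests on the contact height and the pictures.
- **Disagreement:** My first estimate of the case's position, from the fixed cameras, was about 3 mm off the wrist camera's. I used the wrist camera's, and the hole fitted.

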